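# Serve a walnut from the tilt-gate dispenser

## Robot

A 7-joint arm with a two-finger parallel gripper is mounted at the origin on a cart in front of the work surface, level with it; the furniture and walls round the work are solid. World frame = base frame: x ahead of the robot, y to its left, z up, the work surface at z = 0. Lengths are in m, angles in rad, forces in N, time in s.
With the tool pointing down it reaches from about 0.425 to 0.925 m from the base axis. Payload 6.8 kg.
Tool frame: the origin (TCP) lies on the centre line of the jaws, within the pads' length; the fingertips stand 25 mm ahead of it and the grasp point (between the pads) lies 6 mm ahead of it; z points along the fingers, y is the line along which they close (so a half turn about z gives the same grasp; the last joint's range is limited). The gripper opens to 85 mm and grips with 20 to 120 N. Pads are 22 mm wide; open, the fingers measure 114 mm over their backs; the gripper's body (76 mm by 85 mm) begins 54 mm behind the grasp point. The pads swing forward as they close: fully open they stand 13 mm farther back than shut.
Start: joints at [1.09, 0.477, 0.022, 1.555, -0.011, 1.109, -0.083], TCP at [0.246, -0.629, 0.256] pointing down, gripper open.
Joint ranges: [-2.96, 2.96], [-0.34, 2.1], [-1.41, 1.46], [0.24, 2.44], [-1.37, 4.51], [0.17, 1.92], [-2.96, 2.96]. Speed limits (rad/s): [2.39, 2.39, 3.14, 3.14, 3.14, 3.14, 3.14].

## Interface

Orientations are given as a rotation vector (axis times angle).
In Python, from bench import telemetry, grab_frame, job gives the robot as it stands.
- The arm moves only by the tool apply_moves, never from a script. Its argument "rows" is a list of rows, each a list of 2 entries, a list of its own where there are three numbers: the shift along the tool's x, y, z each as a share of 250 mm, from -1 to 1, then the turn, a rotation vector about the tool's x, y, z each as a share of pi rad, from -1 to 1. A call has 1 to 10 rows; each row is the pose to reach, as a shift and turn from the pose commanded when the call began, along the tool's axes at that moment, turning the shorter way round; what a row does not reach only later rows make up. A row lasts 1/8 s, in which the tool goes at most 62.5 mm and 10.7 degrees, less where a joint would pass 70% of its speed; a pose out of reach is approached as far as the arm can. A call with a number of a shift or a turn outside -1 to 1 is refused whole. A call with a gripper value outside its range is refused whole. "jaw" is the gripper's target within -1 to 1 (fully open at 1, half-way at 0, shut at -1), set as the call begins (left out, the last holds). The fingers move at their own pace and stop on an object; "newtons" is the grip in N (left out, the last holds). Time passes only in rows, so rows that repeat a pose let the fingers close. It gives the time, the measured TCP pose, the force, the opening and the grip force at its end, in the units of the state.
- telemetry.get_obs(): the state, without advancing time (a new reading comes with each control period).
- grab_frame(name): name is "scene" or "top"; returns a dict with "frame" (480x640x3 uint8, red, green, blue), "vertical_fov" (degrees; the focal length in pixels is half the picture's height over the tangent of half this angle, whatever the lens; pixels are square), "cx", "cy" (the principal point, pixels), "origin" and "attitude" of the camera in the world. Camera axes: x right, y up, looking along -z (the intrinsics and any distortion apply to the point x, -y, -z); pixel columns grow to the right and rows downward; lengths in m; the calibration is good to about 2 mm. A picture is of the moment at which its call begins. There is no depth.
- job.hand_in(): hands the job in; it is judged then, once.
The state is a dict: "clock": time; "joints": joint angles; "qvel": joint speeds; "tau": joint torques, N m; "tcp_pos": TCP position; "orientation": TCP orientation; "contact_force": force on the tool from outside, world axes, zero at the start; "moment": the same for the moment, N m; "grip_width": finger opening in m; "gripper_force": force on a finger pad.
Only numpy, scipy, OpenCV 4.12 (cv2) and the standard library are available. Lean on these libraries where they do the work, as an engineer would, in place of code of your own. Each camera call takes 0.05 s, during which the arm holds its last target. There are 200 camera calls.

## Task

Slide the small bowl along the worktop, without lifting it, into the V-shaped fork under the spout of the wooden nut dispenser until it sits against both arms of the fork. Then press the dispenser's paddle down with a fingertip, so that the gate at the other end of the lever lifts and the walnut rolls into the bowl, and let the paddle come back up. Grip nothing, do not touch the walnut, and leave the other things where they stand.

Things in the scene. Friction and masses are not known exactly. Their poses are not given: they have to be found in the camera images.
- dispenser: wooden nut dispenser fixed to the worktop, 84 mm wide (x), 280 long (y, with lever and fork), 125 high. Origin on the worktop, z up. Its open chute (52 mm wide, walls 24 high) slopes down to +y, from y=-33 mm to the spout tip at y=+85, where its underside is 39 mm up. Two posts at y=-50 carry the lever, which lies along y above the chute
- dock (a point): spot on the worktop, 103 mm from the dispenser's origin along its +y, where the bowl's centre stands (to 4 mm) when it touches both arms of the fork; axes as the dispenser's. The fork: two wooden rails 24 mm high in a 70 deg V round the -y side of this spot, open to +y (free ends 8 mm beyond the spot, 50 mm either side). The bowl goes in along -y, over clear worktop
- lever (a joint): tilt of the rocking lever, rad: 0 = level, gate shut (rest); grows as the paddle goes down and the gate up; stop at 0.5. Pivot along the dispenser's x at its y=-50 mm, z=113 mm. From about 0.33 the walnut passes. Springs back by itself; about 1 N at the paddle starts it, 3 N holds it fully down
- paddle_top (a point): middle of the upper face of the lever's paddle (44 x 50 mm, at the end away from the spout), 95 mm from the pivot, 120 mm above the worktop at rest; goes down 45 mm to the stop; nothing beneath it but the worktop
- nut_center (a point): centre of the walnut, a ball 32 mm across, 15 g, waiting in the chute behind the gate
- bowl_center (a point): centre of the small loose grey-beige stoneware bowl, 71 x 68 mm, 30 mm high, wall about 5 mm, 0.12 kg, half-way up (15 mm above the worktop). It stands beyond the spout, to the robot's left
- serving_bowl: the same bowl; origin at the centre of its underside
- tin: bystander: loose round dark green lidded tin, 66 mm across, 45 mm high, beside the bowl, nearer or farther (changes places with it); origin centre of the underside
- stamp: bystander: loose turned wooden stamp, 28 mm across, 62 mm high; origin centre of the underside
- cord_ball: bystander: loose ball of wound cord, 70 mm across, 57 mm high; origin centre of the underside
- glass_jar: bystander: loose lidded glass jar, 72 x 63 mm, 85 mm high; origin centre of the underside
- tongs: bystander: loose bamboo tongs lying flat, 157 x 26 x 13 mm, long axis x; origin centre of the underside
- gate_foot (a point): middle of the lower edge of the gate, an upright wooden plate 36 mm wide, 4 mm thick, 60 mm high, hanging from the lever's spout end across the chute, 90 mm from the pivot; at rest 3 mm above the chute floor
Mind the look-alikes: they are no part of the job. Leave any purple or turquoise look-alike of the serving_bowl alone.

How it is judged:
By the outcome, as a careful person would: the job done as asked, in the order asked, and still so for the second after the job is handed in, with the robot touching nothing.
It also fails if it takes over 72 s, if anything falls off the work surface, if the arm or the gripper's body presses on something with over 40 N, if the wrist force passes 120 N, or if a joint passes its speed limit or range.

## Working session

There is one attempt and no reset: what is moved stays moved. The work goes in short steps, Python scripts to look and compute and a tool call to move; the robot and the scene stay as the last step left them, time stands still between calls to the robot, and variables do not carry over. Pictures are saved under pics/ and viewed, at most 10 in all, crops included, and the job is handed in when it is done.

Besides the shell and the picture viewer there is one more tool, called after ">>>" by a JSON object that holds its "op" and its "data", one argument or row to a line. apply_moves: Moves the arm, as the interface text tells. Its arguments: {"type":"object","properties":{"rows":{"type":"array"},"jaw":{"type":"number"},"newtons":{"type":"number"}},"required":["rows"]}

```bash
mkdir -p pics; ls
python3 - <<'E'
from bench import telemetry, grab_frame
import cv2,pickle
o=telemetry.get_obs();print({k:o[k] for k in('clock','tcp_pos','orientation','contact_force','grip_width')})
for n in('scene','top'):
    f=grab_frame(n);pickle.dump(f,open(n+'.pkl','wb'));cv2.imwrite(f'pics/{n}0.png',f['frame'][:,:,::-1]);print({k:v for k,v in f.items() if k!='frame'})
E
```

```text
pics
{'clock': 0.0, 'tcp_pos': array([ 0.24560992, -0.62814258,  0.2553111 ]), 'orientation': array([-3.08542828e+00, -5.81877352e-01,  8.03517612e-04]), 'contact_force': array([-0.67928438, -0.06085097,  0.11568578]), 'grip_width': 0.08565768287270024}
{'vertical_fov': 42.35268037273838, 'cx': 312.10788247622764, 'cy': 242.05735387442718, 'origin': array([-0.48447685, -0.91028066,  0.84515997]), 'attitude': array([ 1.00251711, -0.42652826, -0.74700663])}
{'vertical_fov': 46.29255998985659, 'cx': 317.42430916337423, 'cy': 236.51122907667036, 'origin': array([-0.12013537, -0.1685396 ,  1.66024321]), 'attitude': array([ 0.31411616, -0.23288377, -1.24849728])}
```

View pics/scene0.png

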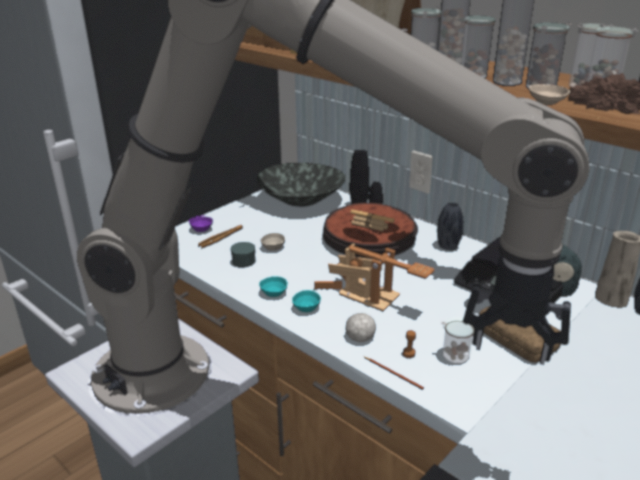

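View pics/top0.png

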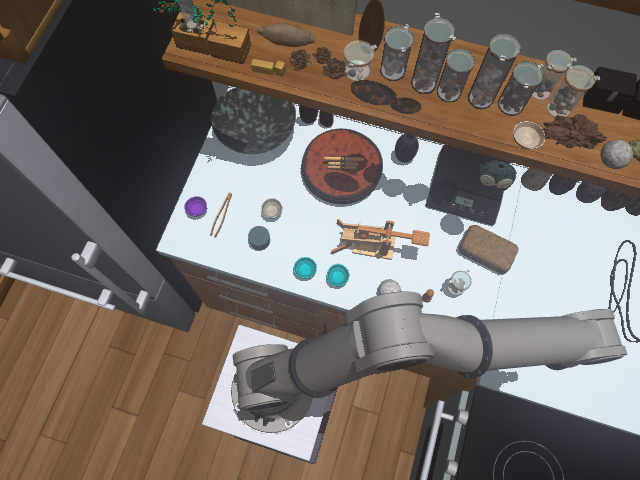

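The top view shows the grey-beige bowl at (271,209), with the dark green tin beside it at (259,237). The purple bowl is at (195,207) and the turquoise ones are at (305,268) and (338,275). The dispenser is at about (370,238), with its paddle at (420,238). In the scene view the beige bowl is at (273,242), and it is the only one of the right colour. I'll confirm it in an enlarged crop.

```bash
cat > h.py <<'E'
import numpy as np,cv2,pickle
from scipy.spatial.transform import Rotation as R
def K(f): return 240/np.tan(np.radians(f['vertical_fov']/2))
def ray(f,u,v):
    F=K(f);d=np.array([(u-f['cx'])/F,-(v-f['cy'])/F,-1]);return f['origin'],R.from_rotvec(f['attitude']).apply(d)
def plane(f,u,v,z):
    o,d=ray(f,u,v);return o+d*(z-o[2])/d[2]
def proj(f,p):
    c=R.from_rotvec(f['attitude']).inv().apply(np.asarray(p)-f['origin']);F=K(f)
    return f['cx']-F*c[...,0]/c[...,2],f['cy']+F*c[...,1]/c[...,2]
def tri(f1,p1,f2,p2):
    (a,d),(b,e)=ray(f1,*p1),ray(f2,*p2)
    s=np.linalg.lstsq(np.c_[d,-e],b-a,rcond=None)[0];return (a+d*s[0]+b+e*s[1])/2,np.linalg.norm(a+d*s[0]-b-e*s[1])
E
python3 - <<'E'
from h import *
t=pickle.load(open('top.pkl','rb'));s=pickle.load(open('scene.pkl','rb'))
a=cv2.resize(t['frame'][185:275,245:445],None,fx=4,fy=4,interpolation=cv2.INTER_CUBIC)
b=cv2.resize(s['frame'][225:315,250:450],None,fx=4,fy=4,interpolation=cv2.INTER_CUBIC)[:240]
b=cv2.resize(s['frame'][228:318,250:450],None,fx=3,fy=3,interpolation=cv2.INTER_CUBIC)
cv2.imwrite('pics/c1.png',a[:,:,::-1]);cv2.imwrite('pics/c2.png',cv2.resize(b,(800,360))[:,:,::-1])
print('bowl top',plane(t,271,209,.03),'tin',plane(t,258.5,231,.045),'pad',plane(t,421,239,.12),'scene bowl',plane(s,273,241,.03), plane(s,420,269,.12))
E
```

```text
bowl top [0.52056406 0.185029   0.03      ] tin [0.43286271 0.19407466 0.045     ] pad [ 0.52786638 -0.28555886  0.12      ] scene bowl [0.51148575 0.17147069 0.03      ] [ 0.53064276 -0.28336775  0.12      ]
```

View pics/c1.png

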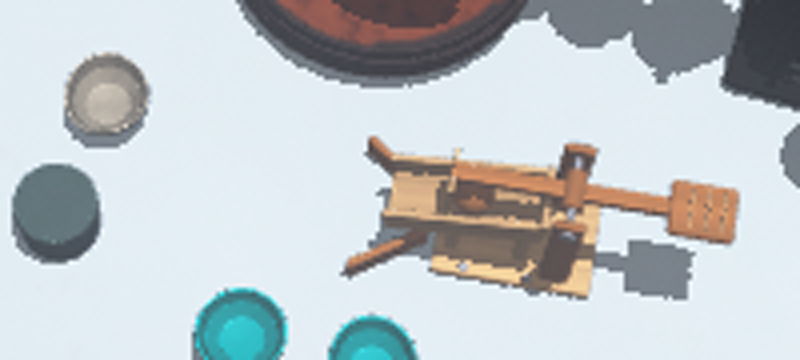

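View pics/c2.png

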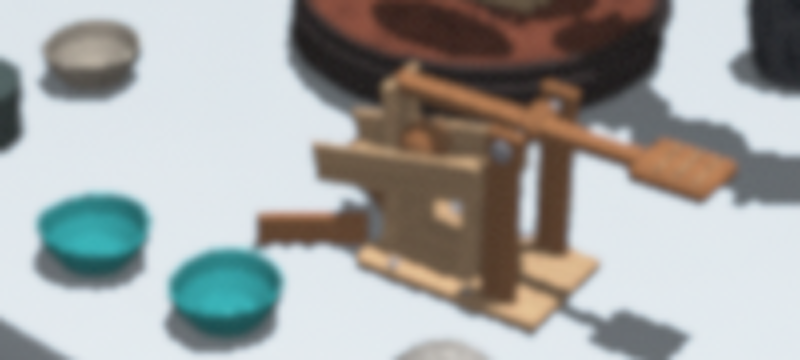

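The crop confirms the bowl: beige, no purple or turquoise, with the tin just nearer the robot. The fork tips are at top-crop (372,142) and (350,268), and the paddle centre is at (704,212). The dispenser's +y axis points towards the robot's left. Next I'll fit its pose.

```bash
cat > fit.py <<'E'
from h import *
from scipy.optimize import least_squares
t=pickle.load(open('top.pkl','rb'));s=pickle.load(open('scene.pkl','rb'))
P=lambda x,y:(245+x/4,185+y/4); Q=lambda x,y:(250+x/4,228+y/4)
obs=[(t,P(704,212),(0,-.145,.12)),(s,Q(685,168),(0,-.145,.12)),(t,P(370,144),(.05,.111,.024)),(t,P(348,268),(-.05,.111,.024)),(s,Q(258,216),(-.05,.111,.024)),]
def tf(x,p): c,n=np.cos(x[2]),np.sin(x[2]);return np.array([x[0]+c*p[0]-n*p[1],x[1]+n*p[0]+c*p[1],p[2]])
res=lambda x:np.concatenate([np.subtract(proj(f,tf(x,p)),uv) for f,uv,p in obs])
r=least_squares(res,[.55,-.15,0.]);x=r.x
print('disp',x,'res',res(x).round(1));
for n,p in dict(dock=(0,.103,.015),pad=(0,-.145,.12)).items(): print(n,tf(x,p).round(4))
def blob(f,lo,hi,box):
    u0,v0,u1,v1=box;h=cv2.cvtColor(f['frame'][v0:v1,u0:u1],cv2.COLOR_RGB2HSV)
    m=cv2.inRange(h,np.array(lo),np.array(hi));_,l,st,c=cv2.connectedComponentsWithStats(m);k=1+st[1:,4].argmax();return c[k]+[u0,v0],st[k]
for f,box in((t,(258,192,290,225)),(s,(255,228,295,256))):
    c,st=blob(f,(8,18,60),(30,120,235),box);print(c,st,plane(f,*c,.022))
print('bowl tri',tri(t,P(106,93),s,Q(92,43)),plane(t,*P(106,93),.03),plane(s,*Q(92,43),.03))
print('tin',plane(t,*P(57,200),.045),'teal',plane(t,*P(242,332),.03),plane(t,*P(372,352),.03),'tray',plane(t,*P(380,85),.0))
print('start R',R.from_rotvec([-3.0854,-.5819,.0008]).as_matrix().round(3).tolist())
E
python3 fit.py
```

```text
disp [ 0.51033573 -0.14375353  0.14003334] res [ 0.8  0.3  0.2 -0.4 -0.4  0.8  0.1 -0.7 -0.5 -0.8]
dock [ 0.496  -0.0418  0.015 ]
pad [ 0.5306 -0.2873  0.12  ]
[270.38690476 209.16666667] [  6  10  15  16 168] [0.52256984 0.18843236 0.022     ]
[272.55849057 241.03396226] [  7   6  22  16 265] [0.52032038 0.18284987 0.022     ]
bowl tri (array([0.52474725, 0.18522277, 0.02648551]), np.float64(0.0003133393614646675)) [0.52349446 0.18437602 0.03      ] [0.52025658 0.1805733  0.03      ]
tin [0.42107708 0.18739143 0.045     ] teal [0.3673162  0.02022501 0.03      ] [ 0.38205695 -0.07867307  0.03      ] tray [ 0.60914109 -0.01785031  0.        ]
start R [[0.931, 0.364, -0.001], [0.364, -0.931, 0.002], [-0.0, -0.002, -1.0]]
```

```bash
cat > go.py <<'E'
# usage: go.py x y z yawdeg [...] -> shares for each target from the present pose (tool down)
import sys; from h import *
from bench import telemetry
o=telemetry.get_obs();p=o['tcp_pos'];M=R.from_rotvec(o['orientation'])
a=np.array(sys.argv[1:],float).reshape(-1,4)
for x,y,z,w in a:
    G=R.from_euler('z',w,degrees=True)*R.from_euler('x',180,degrees=True)
    print((M.inv().apply([x-p[0],y-p[1],z-p[2]])/.25).round(3).tolist(),((M.inv()*G).as_rotvec()/np.pi).round(3).tolist())
print(p.round(4),np.degrees(np.arctan2(*M.as_matrix()[1::-1,0])).round(1),o['clock'],o['contact_force'].round(1),np.round(o['grip_width'],4))
E
python3 go.py .40 -.42 .256 50
python3 - <<'E'
from h import *
t=pickle.load(open('top.pkl','rb'))
print([plane(t,*p,.013).round(3).tolist() for p in((230,194),(213,236),(195,207))])
E
```

```text
[0.878, -0.551, -0.001] [-0.001, -0.0, -0.159]
[ 0.2457 -0.6282  0.2554] 21.4 0.1 [ 0.  -0.3  0. ] 0.0853
[[0.537, 0.333, 0.013], [0.385, 0.332, 0.013], [0.46, 0.423, 0.013]]
```

Tongs are at y≈0.33, so the spot behind the bowl is clear.

>>> {"op": "apply_moves", "data": {
  "rows": [
    [[0.88, -0.55, 0], [0, 0, -0.16]],
    [[0.88, -0.55, 0], [0, 0, -0.16]],
    [[0.88, -0.55, 0], [0, 0, -0.16]],
    [[0.88, -0.55, 0], [0, 0, -0.16]],
    [[0.88, -0.55, 0], [0, 0, -0.16]],
    [[0.88, -0.55, 0], [0, 0, -0.16]],
    [[0.88, -0.55, 0], [0, 0, -0.16]],
    [[0.88, -0.55, 0], [0, 0, -0.16]]
  ],
  "jaw": 0
}}

```text
clock: 1.1
tcp_pos: [0.3994, -0.422, 0.2561]
orientation: [-2.847, -1.327, 0.001]
contact_force: [0.3, -0.3, 1.2]
grip_width: 0.0428
gripper_force: 0.0
```

```bash
python3 go.py .52 -.20 .256 80
```

```text
[0.99, -0.201, -0.0] [-0.0, 0.0, -0.167]
[ 0.3994 -0.422   0.2561] 50.0 1.1 [ 0.3 -0.3  1.2] 0.0428
```

>>> {"op": "apply_moves", "data": {
  "rows": [
    [[0.99, -0.2, 0], [0, 0, -0.167]],
    [[0.99, -0.2, 0], [0, 0, -0.167]],
    [[0.99, -0.2, 0], [0, 0, -0.167]],
    [[0.99, -0.2, 0], [0, 0, -0.167]],
    [[0.99, -0.2, 0], [0, 0, -0.167]],
    [[0.99, -0.2, 0], [0, 0, -0.167]],
    [[0.99, -0.2, 0], [0, 0, -0.167]]
  ]
}}

```text
clock: 1.98
tcp_pos: [0.52, -0.2006, 0.2561]
orientation: [2.406, 2.02, -0.001]
contact_force: [0.2, -0.9, 0.2]
grip_width: 0.0427
gripper_force: 0.0
```

```bash
python3 go.py .52 .02 .2 98
```

```text
[0.869, -0.153, 0.224] [-0.0, 0.0, -0.1]
[ 0.52   -0.2006  0.2561] 80.0 1.975 [ 0.2 -0.9  0.2] 0.0427
```

>>> {"op": "apply_moves", "data": {
  "rows": [
    [[0.87, -0.15, 0], [0, 0, -0.1]],
    [[0.87, -0.15, 0], [0, 0, -0.1]],
    [[0.87, -0.15, 0], [0, 0, -0.1]],
    [[0.87, -0.15, 0], [0, 0, -0.1]],
    [[0.87, -0.15, 0], [0, 0, -0.1]],
    [[0.87, -0.15, 0], [0, 0, -0.1]]
  ]
}}

```text
clock: 2.72
tcp_pos: [0.5209, 0.0201, 0.2562]
orientation: [2.06, 2.372, -0.001]
contact_force: [0.0, 0.2, -0.8]
grip_width: 0.0425
gripper_force: 0.0
```

```bash
python3 go.py .514 .248 .15 98 .514 .248 .035 98
```

```text
[0.907, 0.1, 0.424] [-0.0, 0.0, 0.0]
[0.907, 0.101, 0.884] [-0.0, 0.0, 0.0]
[0.5209 0.0201 0.2562] 98.1 2.725 [ 0.   0.2 -0.8] 0.0425
```

>>> {"op": "apply_moves", "data": {
  "rows": [
    [[0.91, 0.1, 0.2], [0, 0, 0]],
    [[0.91, 0.1, 0.2], [0, 0, 0]],
    [[0.91, 0.1, 0.2], [0, 0, 0]],
    [[0.91, 0.1, 0.3], [0, 0, 0]],
    [[0.91, 0.1, 0.42], [0, 0, 0]],
    [[0.91, 0.1, 0.6], [0, 0, 0]],
    [[0.91, 0.1, 0.75], [0, 0, 0]],
    [[0.91, 0.1, 0.84], [0, 0, 0]],
    [[0.91, 0.1, 0.88], [0, 0, 0]],
    [[0.91, 0.1, 0.88], [0, 0, 0]]
  ]
}}

```text
clock: 3.98
tcp_pos: [0.5136, 0.2497, 0.036]
orientation: [2.059, 2.373, -0.001]
contact_force: [-0.0, 1.1, 0.5]
grip_width: 0.0425
gripper_force: 0.0
```

```bash
python3 go.py .514 .248 .028 98
python3 - <<'E'
from h import *
from bench import grab_frame
f=grab_frame('top');g=grab_frame('scene')
a=cv2.resize(f['frame'][175:275,220:370],None,fx=4,fy=4,interpolation=cv2.INTER_CUBIC)
b=cv2.resize(g['frame'][205:305,215:365],None,fx=4,fy=4,interpolation=cv2.INTER_CUBIC)
c=np.hstack([a,b]);cv2.imwrite('pics/d.png',cv2.resize(c,(800,267))[:,:,::-1])
E
```

```text
[-0.007, 0.001, 0.032] [-0.0, 0.0, 0.001]
[0.5136 0.2497 0.036 ] 98.1 3.975 [-0.   1.1  0.5] 0.0425
```

View pics/d.png

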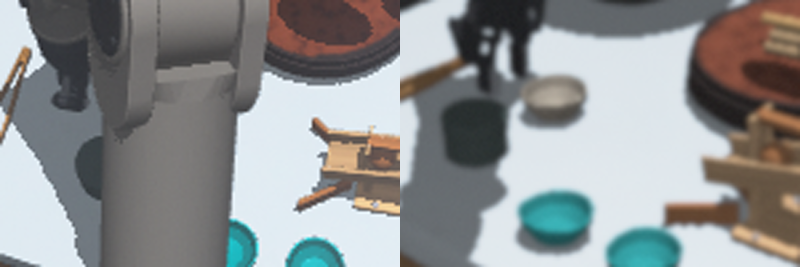

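The gripper stands behind the bowl with its fingers beside the rim, and the bowl and tin are untouched. The bowl is at scene-crop (553,93). Now I'll push slowly.

>>> {"op": "apply_moves", "data": {
  "rows": [
    [[-0.03, 0, 0.015], [0, 0, 0]],
    [[-0.06, 0, 0.015], [0, 0, 0]],
    [[-0.09, 0, 0.015], [0, 0, 0]],
    [[-0.11, 0, 0.015], [0, 0, 0]],
    [[-0.13, 0, 0.015], [0, 0, 0]],
    [[-0.155, 0, 0.015], [0, 0, 0]],
    [[-0.18, -0.005, 0.015], [0, 0, 0]],
    [[-0.21, -0.02, 0.015], [0, 0, 0]],
    [[-0.24, -0.035, 0.015], [0, 0, 0]],
    [[-0.27, -0.05, 0.015], [0, 0, 0]]
  ]
}}

```text
clock: 5.32
tcp_pos: [0.5101, 0.1818, 0.0326]
orientation: [2.056, 2.375, -0.0]
contact_force: [-0.8, 0.6, -0.5]
grip_width: 0.0424
gripper_force: 0.3
```

```bash
python3 go.py .4823 .0552 .032 98
python3 - <<'E'
from h import *
from bench import grab_frame
g=grab_frame('scene')
b=cv2.resize(g['frame'][205:305,215:365],None,fx=4,fy=4,interpolation=cv2.INTER_CUBIC)
cv2.imwrite('pics/e.png',b[:,:,::-1])
E
```

```text
[-0.485, -0.182, 0.002] [-0.0, 0.0, 0.001]
[0.5101 0.1818 0.0326] 98.2 5.325 [-0.8  0.6 -0.5] 0.0424
```

View pics/e.png

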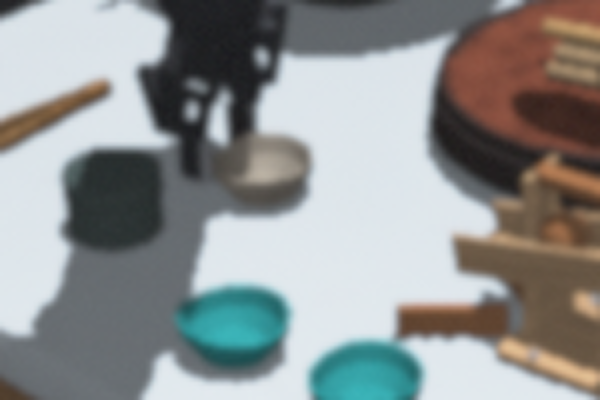

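The bowl is seated in the finger cradle, with its rim at crop (263,158). I'll continue to the waypoint.

>>> {"op": "apply_moves", "data": {
  "rows": [
    [[-0.03, -0.01, 0], [0, 0, 0]],
    [[-0.06, -0.022, 0], [0, 0, 0]],
    [[-0.09, -0.034, 0], [0, 0, 0]],
    [[-0.12, -0.045, 0], [0, 0, 0]],
    [[-0.15, -0.056, 0], [0, 0, 0]],
    [[-0.18, -0.068, 0], [0, 0, 0]],
    [[-0.21, -0.079, 0], [0, 0, 0]],
    [[-0.24, -0.09, 0], [0, 0, 0]],
    [[-0.27, -0.1, 0], [0, 0, 0]],
    [[-0.3, -0.112, 0], [0, 0, 0]]
  ]
}}

```text
clock: 6.62
tcp_pos: [0.4933, 0.1037, 0.0326]
orientation: [2.057, 2.375, 0.0]
contact_force: [-0.3, 0.4, -0.7]
grip_width: 0.0425
gripper_force: 0.2
```

```bash
python3 go.py .4823 .0552 .032 98
python3 - <<'E'
from h import *
from bench import grab_frame,telemetry
s=pickle.load(open('scene.pkl','rb'))
print('before',plane(s,215+263/4,205+158/4,.03))
E
```

```text
[-0.186, -0.071, 0.002] [0.0, 0.0, 0.001]
[0.4933 0.1037 0.0326] 98.2 6.625 [-0.3  0.4 -0.7] 0.0425
before [0.51195485 0.14205231 0.03      ]
```

>>> {"op": "apply_moves", "data": {
  "rows": [
    [[-0.03, -0.011, 0], [0, 0, 0]],
    [[-0.06, -0.023, 0], [0, 0, 0]],
    [[-0.09, -0.035, 0], [0, 0, 0]],
    [[-0.12, -0.046, 0], [0, 0, 0]],
    [[-0.15, -0.058, 0], [0, 0, 0]],
    [[-0.18, -0.07, 0], [0, 0, 0]],
    [[-0.21, -0.071, 0], [0, 0, 0]],
    [[-0.24, -0.071, 0], [0, 0, 0]],
    [[-0.27, -0.071, 0], [0, 0, 0]],
    [[-0.3, -0.071, 0], [0, 0, 0]]
  ]
}}

```text
clock: 7.88
tcp_pos: [0.4867, 0.027, 0.0326]
orientation: [2.057, 2.375, 0.0]
contact_force: [0.6, 0.9, -0.8]
grip_width: 0.043
gripper_force: 0.2
```

```bash
python3 go.py .4907 -.0042 .032 98
python3 - <<'E'
from h import *
from bench import grab_frame
g=grab_frame('scene');f=grab_frame('top')
b=cv2.resize(g['frame'][215:315,285:410],None,fx=3.2,fy=4,interpolation=cv2.INTER_CUBIC)
a=cv2.resize(f['frame'][190:290,270:395],None,fx=3.2,fy=4,interpolation=cv2.INTER_CUBIC)
cv2.imwrite('pics/f.png',np.hstack([b,a])[:,:,::-1])
E
```

```text
[-0.126, -0.002, 0.002] [0.0, -0.0, 0.001]
[0.4867 0.027  0.0326] 98.2 7.875 [ 0.6  0.9 -0.8] 0.043
```

View pics/f.png

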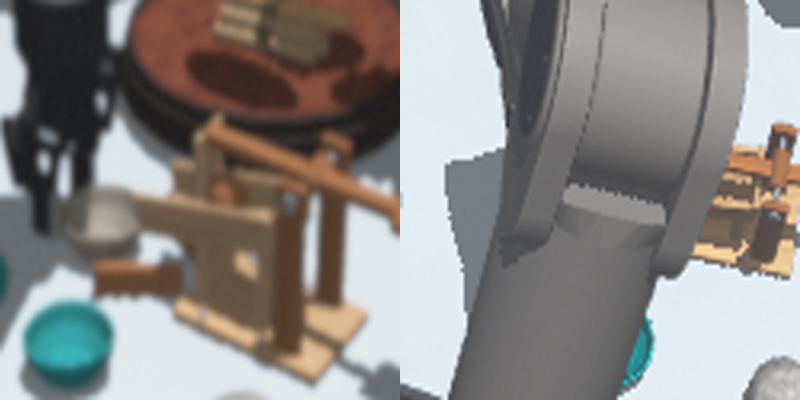

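The bowl is entering between the fork arms in line with the spout, at scene crop (103,220). I'll finish slowly.

>>> {"op": "apply_moves", "data": {
  "rows": [
    [[-0.02, 0, 0], [0, 0, 0]],
    [[-0.04, 0, 0], [0, 0, 0]],
    [[-0.06, 0, 0], [0, 0, 0]],
    [[-0.075, 0, 0], [0, 0, 0]],
    [[-0.09, 0, 0], [0, 0, 0]],
    [[-0.1, 0, 0], [0, 0, 0]],
    [[-0.11, 0, 0], [0, 0, 0]],
    [[-0.118, 0, 0], [0, 0, 0]]
  ]
}}

```text
clock: 8.98
tcp_pos: [0.4907, -0.0018, 0.0325]
orientation: [-2.056, -2.375, -0.0]
contact_force: [-0.6, -0.0, -0.2]
grip_width: 0.0426
gripper_force: 0.3
```

>>> {"op": "apply_moves", "data": {
  "rows": [
    [[-0.008, 0, 0], [0, 0, 0]],
    [[-0.016, 0, 0], [0, 0, 0]],
    [[-0.024, 0, 0], [0, 0, 0]]
  ]
}}

```text
clock: 9.35
tcp_pos: [0.4929, -0.006, 0.033]
orientation: [2.054, 2.376, 0.006]
contact_force: [2.0, 7.0, 0.4]
grip_width: 0.0422
gripper_force: 3.5
```

>>> {"op": "apply_moves", "data": {
  "rows": [
    [[0, 0.005, 0], [0, 0, 0]],
    [[0, 0.01, 0], [0, 0, 0]],
    [[-0.004, 0.012, 0], [0, 0, 0]],
    [[-0.004, 0.012, 0], [0, 0, 0]]
  ]
}}

```text
clock: 9.85
tcp_pos: [0.4951, -0.008, 0.0326]
orientation: [2.056, 2.375, 0.001]
contact_force: [3.1, 5.1, -0.6]
grip_width: 0.0428
gripper_force: 2.3
```

>>> {"op": "apply_moves", "data": {
  "rows": [
    [[0, 0.005, 0], [0, 0, 0]],
    [[0, 0.01, 0], [0, 0, 0]],
    [[-0.006, 0.014, 0], [0, 0, 0]],
    [[-0.01, 0.014, 0], [0, 0, 0]],
    [[-0.01, 0.014, 0], [0, 0, 0]]
  ]
}}

```text
clock: 10.48
tcp_pos: [0.4966, -0.009, 0.0322]
orientation: [-2.053, -2.374, 0.002]
contact_force: [-4.3, 7.2, 2.8]
grip_width: 0.0426
gripper_force: 4.2
```

```bash
python3 go.py .4907 -.0042 .032 98
```

```text
[0.023, -0.021, 0.001] [-0.001, -0.0, 0.002]
[ 0.4966 -0.009   0.0322] 98.3 10.475 [-4.3  7.2  2.8] 0.0426
```

>>> {"op": "apply_moves", "data": {
  "rows": [
    [[0, -0.006, 0], [0, 0, 0]],
    [[-0.004, -0.006, 0], [0, 0, 0]],
    [[-0.004, -0.006, 0], [0, 0, 0]],
    [[-0.004, -0.006, 0], [0, 0, 0]]
  ]
}}

```text
clock: 10.98
tcp_pos: [0.4963, -0.0093, 0.0324]
orientation: [-2.053, -2.375, -0.002]
contact_force: [-1.5, 9.0, 0.5]
grip_width: 0.0427
gripper_force: 4.8
```

The reaction now runs straight back along the fork axis (-1.5, 9.0), so both arms carry it. I'll retreat and rise.

>>> {"op": "apply_moves", "data": {
  "rows": [
    [[0.02, 0, 0], [0, 0, 0]],
    [[0.06, 0, 0], [0, 0, 0]],
    [[0.12, 0, 0], [0, 0, 0]],
    [[0.18, 0, 0], [0, 0, 0]],
    [[0.2, 0, -0.2], [0, 0, 0]],
    [[0.2, 0, -0.45], [0, 0, 0]],
    [[0.2, 0, -0.7], [0, 0, 0]],
    [[0.25, 0, -0.9], [0, 0, 0]],
    [[0.25, 0, -0.9], [0, 0, 0]]
  ],
  "jaw": -1
}}

```text
clock: 12.1
tcp_pos: [0.4903, 0.0526, 0.2617]
orientation: [2.05, 2.372, 0.009]
contact_force: [-0.3, 0.1, 0.1]
grip_width: 0.0002
gripper_force: 0.0
```

```bash
python3 go.py .53 -.19 .26 98 .53 -.285 .16 98
```

```text
[-0.983, 0.017, 0.008] [0.003, 0.0, 0.002]
[-1.359, -0.041, 0.408] [0.003, 0.0, 0.002]
[0.4903 0.0526 0.2617] 98.3 12.1 [-0.3  0.1  0.1] 0.0002
```

>>> {"op": "apply_moves", "data": {
  "rows": [
    [[-0.98, 0.02, 0], [0, 0, 0]],
    [[-0.98, 0.02, 0], [0, 0, 0]],
    [[-0.98, 0.02, 0], [0, 0, 0]],
    [[-0.98, 0.02, 0], [0, 0, 0]],
    [[-0.98, 0.02, 0], [0, 0, 0]],
    [[-0.98, 0.02, 0], [0, 0, 0]],
    [[-0.98, 0.02, 0], [0, 0, 0]]
  ]
}}

```text
clock: 12.98
tcp_pos: [0.5281, -0.1892, 0.2572]
orientation: [-2.052, -2.377, -0.0]
contact_force: [-1.1, -0.0, -0.2]
grip_width: 0.0002
gripper_force: 0.0
```

```bash
python3 go.py .53 -.285 .20 98 .53 -.285 .16 98
python3 - <<'E'
from h import *
from bench import grab_frame
g=grab_frame('scene');f=grab_frame('top')
pickle.dump((g,f),open('g.pkl','wb'))
b=cv2.resize(g['frame'][225:315,300:400],None,fx=4,fy=4,interpolation=cv2.INTER_CUBIC)
a=cv2.resize(f['frame'][190:280,300:400],None,fx=4,fy=4,interpolation=cv2.INTER_CUBIC)
cv2.imwrite('pics/g.png',np.hstack([b,a])[:,:,::-1])
E
```

```text
[-0.38, -0.048, 0.228] [-0.0, -0.0, 0.002]
[-0.38, -0.048, 0.388] [-0.0, -0.0, 0.002]
[ 0.5281 -0.1892  0.2572] 98.4 12.975 [-1.1 -0.  -0.2] 0.0002
```

View pics/g.png

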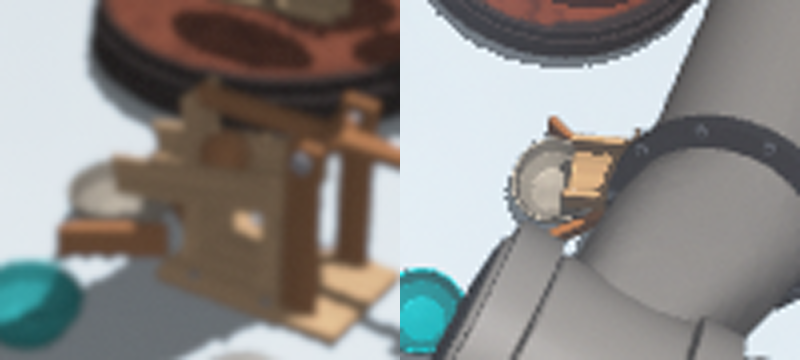

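The bowl sits between both arms under the spout: rim centre at top-crop (550,182), touching the upper arm at (555,130) and the lower arm at (570,228). A quick numeric check, then the paddle.

Run:
```python
from h import *
g,f=pickle.load(open('g.pkl','rb'))
p=plane(f,300+150/4,190+182/4,.03);print(p)
d=p[:2]-[.5103,-.1438];a=.14;print('disp frame',d[0]*np.cos(a)+d[1]*np.sin(a),-d[0]*np.sin(a)+d[1]*np.cos(a))
```

```text
[ 0.49829774 -0.0418692   0.03      ]
disp frame 0.0023389092515836186 0.10260834005711814
```

>>> {"op": "apply_moves", "data": {
  "rows": [
    [[-0.2, -0.02, 0], [0, 0, 0]],
    [[-0.38, -0.04, 0.1], [0, 0, 0]],
    [[-0.38, -0.04, 0.25], [0, 0, 0]],
    [[-0.38, -0.04, 0.36], [0, 0, 0]],
    [[-0.38, -0.04, 0.4], [0, 0, 0]],
    [[-0.38, -0.04, 0.4], [0, 0, 0]]
  ]
}}

```text
clock: 13.82
tcp_pos: [0.5321, -0.2862, 0.1576]
orientation: [-2.055, -2.376, -0.0]
contact_force: [0.3, 0.9, 0.9]
grip_width: 0.0003
gripper_force: 0.0
```

```bash
python3 go.py .53 -.287 .15 98
python3 - <<'E'
from h import *
from bench import grab_frame
g=grab_frame('scene')
cv2.imwrite('pics/p.png',cv2.resize(g['frame'][215:315,320:470],None,fx=4,fy=4,interpolation=cv2.INTER_CUBIC)[:,:,::-1])
E
```

```text
[-0.002, -0.009, 0.03] [-0.0, -0.0, 0.002]
[ 0.5321 -0.2862  0.1576] 98.3 13.825 [0.3 0.9 0.9] 0.0003
```

View pics/p.png

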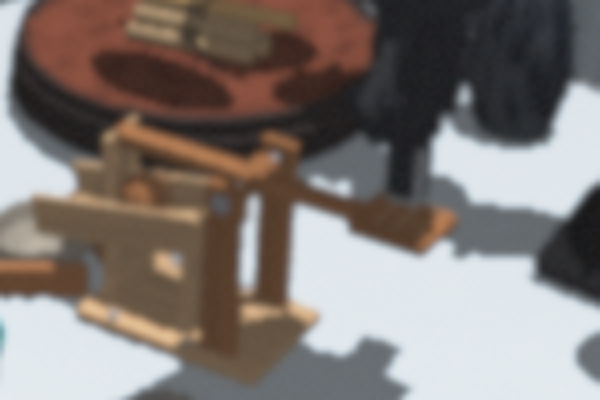

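>>> {"op": "apply_moves", "data": {
  "rows": [
    [[0, 0, 0.04], [0, 0, 0]],
    [[0, 0, 0.07], [0, 0, 0]],
    [[0.002, 0, 0.1], [0, 0, 0]],
    [[0.005, 0, 0.13], [0, 0, 0]],
    [[0.01, 0, 0.16], [0, 0, 0]],
    [[0.015, 0, 0.18], [0, 0, 0]],
    [[0.015, 0, 0.19], [0, 0, 0]],
    [[0.015, 0, 0.195], [0, 0, 0]],
    [[0.015, 0, 0.195], [0, 0, 0]],
    [[0.015, 0, 0.195], [0, 0, 0]]
  ]
}}

```text
clock: 15.12
tcp_pos: [0.5313, -0.2831, 0.1089]
orientation: [-2.057, -2.375, 0.0]
contact_force: [-0.3, 0.0, 1.4]
grip_width: -0.0001
gripper_force: 0.8
```

Run:
```python
from h import *
from bench import grab_frame
g=grab_frame('scene')
cv2.imwrite('pics/q.png',cv2.resize(g['frame'][215:315,300:450],None,fx=4,fy=4,interpolation=cv2.INTER_CUBIC)[:,:,::-1])
```

```text
(no output)
```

View pics/q.png

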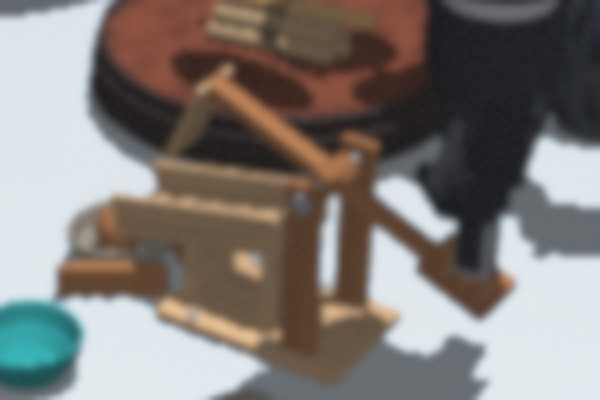

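The gate is up and the walnut is already in the bowl under the spout, at crop (105,225). I'll hold briefly, then release and clear off.

>>> {"op": "apply_moves", "data": {
  "rows": [
    [[0, 0, 0], [0, 0, 0]],
    [[0, 0, 0], [0, 0, 0]],
    [[0, 0, 0], [0, 0, 0]],
    [[-0.003, 0, -0.03], [0, 0, 0]],
    [[-0.006, 0, -0.07], [0, 0, 0]],
    [[-0.01, 0, -0.11], [0, 0, 0]],
    [[-0.015, 0, -0.15], [0, 0, 0]],
    [[-0.015, 0, -0.2], [0, 0, 0]],
    [[-0.015, 0, -0.4], [0, 0, 0]],
    [[-0.015, 0, -0.6], [0, 0, 0]]
  ]
}}

```text
clock: 16.42
tcp_pos: [0.5316, -0.2864, 0.2603]
orientation: [-2.055, -2.375, -0.0]
contact_force: [0.9, 0.3, 0.2]
grip_width: -0.0002
gripper_force: 0.0
```

>>> {"op": "apply_moves", "data": {
  "rows": [
    [[-0.3, 0, -0.1], [0, 0, 0]],
    [[-0.6, 0, -0.1], [0, 0, 0]],
    [[-0.8, 0, -0.1], [0, 0, 0]],
    [[-0.8, 0, -0.1], [0, 0, 0]],
    [[-0.8, 0, -0.1], [0, 0, 0]],
    [[-0.8, 0, -0.1], [0, 0, 0]]
  ]
}}

```text
clock: 17.18
tcp_pos: [0.5613, -0.4821, 0.2841]
orientation: [-2.053, -2.377, -0.002]
contact_force: [0.4, 0.2, 0.1]
grip_width: -0.0001
gripper_force: 0.0
```

Run:
```python
from h import *
from bench import grab_frame,telemetry
g,f=grab_frame('scene'),grab_frame('top')
g0,f0=pickle.load(open('g.pkl','rb'))
t0=pickle.load(open('top.pkl','rb'));s0=pickle.load(open('scene.pkl','rb'))
o=telemetry.get_obs();print(o['clock'],o['tcp_pos'].round(3),o['contact_force'].round(1))
def br(f,box):
    u0,v0,u1,v1=box;h=cv2.cvtColor(f['frame'][v0:v1,u0:u1],cv2.COLOR_RGB2HSV);m=cv2.inRange(h,np.array((4,110,40)),np.array((16,255,230)))
    n,l,st,c=cv2.connectedComponentsWithStats(m);return [((c[k]+[u0,v0]).round(1).tolist(),int(st[k,4])) for k in range(1,n) if st[k,4]>5]
for n,a in(('bowl region top before',f0),('now',f)): print(n,br(a,(324,215,352,258)))
print('walnut old spot, top: before',br(t0,(355,228,372,240)),'now',br(f,(355,228,372,240)))
print('nut plane', [plane(f,*c,.022).round(3).tolist() for c,a in br(f,(324,215,352,258))])
pd=lambda a,b,x:np.abs(a['frame'].astype(int)-b['frame'])[x[1]:x[3],x[0]:x[2]].mean().round(1)
print('paddle diff top',pd(t0,f,(408,225,435,250)),'scene',pd(s0,g,(405,255,440,285)),'tin',pd(s0,g,(228,240,258,268)))
def rim(f):
    h=cv2.cvtColor(f['frame'][220:252,322:352],cv2.COLOR_RGB2HSV);m=cv2.inRange(h,np.array((8,18,60)),np.array((30,110,230)));v,u=np.nonzero(m);return u.min()+322,v.min()+220,v.max()+220,len(u)
print(rim(f0),rim(f))
```

```text
17.275 [ 0.561 -0.482  0.284] [ 0.9 -0.6 -0.6]
bowl region top before [([339.8, 221.2], 9), ([341.3, 246.4], 15)]
now [([339.8, 221.2], 9), ([337.7, 233.2], 36), ([338.5, 247.5], 22)]
walnut old spot, top: before [([365.6, 228.8], 32)] now [([365.8, 228.8], 33)]
nut plane [[0.55, -0.034, 0.022], [0.509, -0.04, 0.022], [0.464, -0.056, 0.022]]
paddle diff top 3.1 scene 0.8 tin 0.9
(np.int64(328), np.int64(220), np.int64(249), 418) (np.int64(328), np.int64(220), np.int64(251), 318)
```

The walnut is in the bowl at about 11 mm from its centre. The bowl rim's leading edge hasn't moved, the paddle is back up and the tin is undisturbed.

```bash
python3 -c "
from bench import job; print(job.hand_in())"
```

```text
the job is handed in; nothing more can be done
None
```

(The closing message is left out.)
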